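# Draw the moulded ovule with tongs

### The job

Pick up the steel spring tongs from their rest, close them gently on the round-topped ovule standing in the opened mould, and lift it straight out, about 10 cm above where it sat. Touch the ovule only with the tongs, leave the two pointed torpedoes in the mould and the two jars where they are, and do not put anything down: the program finishes while you hold the ovule up in the closed tongs.

Things in the scene. Friction and masses are not known exactly. Their poses are not given: they have to be found in the camera images.
- mould: Aluminium lower mould half, fixed to the worktop: a bar 60 mm (own x) by 180 mm (own y) by 45 mm high, with a 14 mm stub screw at each end, below the top. Three round cavities, 26 mm wide and 14 mm deep, in a row along its own y: at the middle and 60 mm either side; one moulding stands in each. Origin: centre of the underside, on the worktop; z up.
- ovule: The wanted moulding: dark brown, rigid, a straight round post 24 mm in diameter, 44 mm tall, with a rounded dome top (straight up to 34 mm). It stands loose in one of the three cavities, any of them, so 30 mm of it shows above the mould. About 18 g. More than 18 N on one side crushes it. Origin: centre of its underside, which is 31 mm above the worktop at the start; z up its axis.
- torpedo_a: Bystander moulding of the same stuff, 24 mm in diameter at the foot, tapering to a point, 58 mm tall, standing in one of the other cavities; 44 mm shows. Origin: centre of its underside.
- torpedo_b: Second pointed moulding, the same as torpedo_a, in the remaining cavity. Origin: centre of its underside.
- rest: Black rubber tongs rest, fixed to the worktop: base plate 190 by 85 mm, 6 mm thick, with two cross ridges 26 mm high (31 mm at their ends, 40 mm from the middle line), 70 mm behind and 45 mm in front (own x) of the origin. Between the ridges the fingers can go down on either side of the tongs. Origin: on the worktop about beneath the grip point of the tongs.
- tongs: Loose steel spring tongs lying level on the rest, about 105 g, 200 mm long; the two arms close sideways (along own y). Origin: at the rear hinge, on the middle line, at the underside (26 mm above the worktop at the start); own x points along the middle line from hinge to tips, z up. Arms are 20 mm high; their middle height, and the tips', is 10 mm above the underside. Rear barrel 22 mm wide.
- tongs_left: The tongs' left arm (own +y side), hinged near the rear. Its flat finger grip is 65 to 105 mm ahead of the hinge, 20 mm high. Origin: its hinge, 8 mm left of the tongs' origin.
- tongs_right: The tongs' right arm (own -y side), mirror image of the left; the two always open and close equally. Origin: its hinge, 8 mm right of the tongs' origin.
- tongs_grip (a point): On the middle line 85 mm ahead of the hinge, mid-height of the arms, near the centre of mass; axes as the tongs. Width over the arms here 46 mm open, 34 mm when shut on the ovule. The spring pushes each arm out with 6 N open, 8 N shut on the ovule: a 5 N squeeze holds them open, an opening of 42 mm part closed; beyond 8 N about half the extra squeeze reaches the ovule (20 to 30 N is ample).
- tongs_tips (a point): Middle between the two tips, on the middle line, 172 mm ahead of the hinge (87 mm ahead of the grip point), at the middle height. The tips are flat upright plates 28 mm long (14 mm either way of this point), 14 mm high and 3 mm thick, 48 mm apart when open (about 40 mm when the grip is 42 mm wide), parallel at 24 mm.
- amber_jar: Closed amber glass jar, 52 mm in diameter, 85 mm high, beyond the work; bystander. Origin: centre of its underside.
- tub: Closed white round tub, 64 mm in diameter, 45 mm high, beyond the work; bystander. Origin: centre of its underside.
Not all that is in view belongs to the job. There is more than one size of the mould; the job needs the largest.

How it is judged:
On the way, in this order (a step that is already met when the one before it is completed fails the run):
1. The gripper has taken the tongs up off their rest (contact force between the fingers and tongs above 1 N and height (world z) of tongs_grip above 0.05 m and contact force between tongs and rest below 0.05 N), for 0.1 s.
2. Both arms of the tongs are closed on the ovule while it still stands in its cavity (contact force between each of tongs_left, tongs_right and ovule above 0.3 N and contact force between the fingers and tongs above 1 N and z of ovule in the frame of mould below 0.039 m), for 0.1 s.
At the end, for the whole second after the job is handed in: The ovule is held still, at least 80 mm above its seat in the mould, pressed by both arms of the tongs (over 0.3 N each), the tongs gripped by the fingers and touching neither mould nor rest; the torpedoes are within 12 mm and the jars within 20 mm of where they were (z of ovule in the frame of mould above 0.111 m and contact force between each of tongs_left, tongs_right and ovule above 0.3 N and contact force between the fingers and tongs above 1 N and contact force between the fingers and ovule below 0.1 N and contact force between mould and ovule below 0.05 N and contact force between tongs and mould below 0.05 N and contact force between tongs and rest below 0.05 N and linear speed of ovule below 0.03 m/s and not (distance of any of torpedo_a, torpedo_b from where it was at the start of the episode above 0.012 m or distance of any of amber_jar, tub from where it was at the start of the episode above 0.02 m)); the arm keeps its last pose, push and grip.
It fails at once if The fingers touched the ovule (contact force between the fingers and ovule above 0.5 N).
It fails at once if The ovule was crushed: more than 18 N from one arm of the tongs (contact force between any of tongs_left, tongs_right and ovule above 18 N).
It fails at once if A bystander was disturbed: a torpedo by more than 12 mm or a jar by more than 20 mm (distance of any of torpedo_a, torpedo_b from where it was at the start of the episode above 0.012 m or distance of any of amber_jar, tub from where it was at the start of the episode above 0.02 m).
It also fails if it takes over 42 s, if anything falls off the work surface, if the arm or the gripper's body presses on something with over 40 N, if the wrist force passes 120 N, or if a joint passes its speed limit or range.

### The arm

A 6-joint arm with a two-finger parallel gripper is mounted at the origin on the work surface. World frame = base frame: x ahead of the robot, y to its left, z up, the work surface at z = 0. Lengths are in m, angles in rad, forces in N, time in s.
With the tool pointing down it reaches from about 0.35 to 0.775 m from the base axis. Payload 5.5 kg.
Tool frame: the origin (TCP) lies where the fingers leave the gripper's body, on its centre line; the fingertips stand env.tip_reach ahead of it and the grasp point (between the pads) lies 54 mm ahead of it (env.tip_reach is the distance from the TCP to the fingertips, in m); z points along the fingers, y is the line along which they close (so a half turn about z gives the same grasp; the last joint's range is limited). The gripper opens to 85 mm and grips with 20 to 120 N. Pads are 22 mm wide; open, the fingers measure 114 mm over their backs; the gripper's body (76 mm by 85 mm) begins 54 mm behind the grasp point. The pads swing forward as they close: fully open they stand 13 mm farther back than shut.
Start: joints at [1.034, 0.313, 0.046, 1.304, 0, 1.431], TCP at [0.222, 0.53, 0.304] pointing down, gripper open.
Joint ranges: [-2.76, 2.76], [-0.86, 1.69], [-1.03, 1.26], [-2.2, 2.34], [-1.47, 1.5], [-3.14, 3.14]. Speed limits (rad/s): [2.57, 2.57, 3.14, 3.14, 3.14, 3.14].

### API

Orientations are given as a unit quaternion [w, x, y, z].
In Python, from workcell import status, optics, hand_in, env gives the robot as it stands.
- The arm moves only by the shell command python3 -m handwheel 'ROWS' [FORCE]. ROWS is a JSON object whose one key "deltas" holds a list of rows, each a list of 5 numbers: the opening, from -1 (shut) to 1 (fully open), then the shift along the tool's x, y, z in units of 40 mm (1.0 is 40 mm), then the turn about the tool's z in units of 10 degrees (1.0 is 10 degrees). In form: {"deltas": [[jaw, x, y, z, roll], ...]}. A call has 1 to 20 rows; each row shifts and turns the commanded pose from where the row before left it, along the tool's axes as they then stand; what a row does not reach is not made up. A row lasts 1/8 s, in which the tool goes at most 62.5 mm and 10.7 degrees, less where a joint would pass 70% of its speed; a pose out of reach is approached as far as the arm can. A call is refused whole if a number of a shift passes 1 or a number of a turn 1, either way. A call with a gripper value outside its range is refused whole. The fingers move at their own pace and stop on an object; FORCE is the grip in N (left out, the last holds). Time passes only in rows, so rows that do not move let the fingers close. It gives the time, the measured TCP pose, the force, the opening and the grip force at its end, in the units of the state.
- status.get_state(): the state, without advancing time (a new reading comes with each control period).
- optics.read_camera(name): name is "scene" or "top" or "wrist"; returns a dict with "frame" (400x640x3 uint8, red, green, blue), "depth" (400x640 float32, m along the optical axis (not along the pixel's ray), 0 where there is no reading), "vfov" (degrees; the focal length in pixels is half the picture's height over the tangent of half this angle, whatever the lens; pixels are square), "cx", "cy" (the principal point, pixels), "origin" and "attitude" of the camera in the world. Camera axes: x right, y down, z forward; pixel columns grow to the right and rows downward; lengths in m; the calibration is good to about 2 mm. A picture is of the moment at which its call begins.
- hand_in(): hands the job in; it is judged then, once.
The state is a dict: "clock": time; "joint_pos": joint angles; "qvel": joint speeds; "tau": joint torques, N m; "tcp_pos": TCP position; "orientation": TCP orientation; "wrist_force": force on the tool from outside, world axes, zero at the start; "ft_torque": the same for the moment, N m; "finger_gap": finger opening in m; "grip_force": force on a finger pad.
Only numpy, scipy, OpenCV 4.12 (cv2) and the standard library are available. Lean on these libraries where they do the work, as an engineer would, in place of code of your own. Each camera call takes 0.05 s, during which the arm holds its last target. There are 200 camera calls.

## Working session

There is one attempt and no reset: what is moved stays moved. The work goes in short steps, Python scripts to look and compute and a shell command to move; the robot and the scene stay as the last step left them, time stands still between calls to the robot, and variables do not carry over. Pictures are saved under pics/ and viewed, at most 12 in all, crops included, and the job is handed in when it is done.

```bash
ls; mkdir -p pics
cat > h.py <<'E'
import numpy as np, cv2
from scipy.spatial.transform import Rotation as R
from workcell import status, optics, env
def cam(n):
    d=optics.read_camera(n); d['f']=200/np.tan(np.radians(d['vfov'])/2)
    a=np.array(d['attitude'],float)
    d['R']=R.from_quat(a[[1,2,3,0]]).as_matrix() if a.size==4 else a.reshape(3,3)
    d['o']=np.array(d['origin']); return d
def cloud(d):
    v,u=np.mgrid[0:400,0:640]; z=d['depth']
    p=np.stack([(u-d['cx'])/d['f']*z,(v-d['cy'])/d['f']*z,z],-1)@d['R'].T+d['o']
    p[z==0]=np.nan; return p
def ray(d,u,v,h):
    r=d['R']@np.array([(u-d['cx'])/d['f'],(v-d['cy'])/d['f'],1]); return d['o']+r*(h-d['o'][2])/r[2]
E
python3 - <<'E'
from h import *
import pickle
s=status.get_state(); print(s, env.tip_reach)
D={}
for n in ['scene','top','wrist']:
    d=cam(n); D[n]=d; cv2.imwrite(f'pics/{n}0.png',d['frame'][...,::-1]); print(n,d['o'],d['R'].round(3).tolist(),d['f'],d['cx'],d['cy'])
pickle.dump(D,open('d0.pkl','wb'))
E
```

```text
pics
{'clock': 0.0, 'joint_pos': array([1.03439987e+00, 3.13996786e-01, 4.49590680e-02, 1.30361063e+00,
       4.38637070e-05, 1.43119713e+00]), 'qvel': array([-0.00011037, -0.00142977, -0.001024  ,  0.00199534, -0.00028251,
        0.00029764]), 'tau': array([-6.21747654e-05, -4.80629718e+01,  2.98528361e+01,  1.92857272e-02,
        3.57051681e-05, -5.32171001e-06]), 'tcp_pos': array([0.22201563, 0.52998555, 0.30300268]), 'orientation': array([-3.27754741e-04,  1.97099562e-01,  9.80383040e-01, -8.66343996e-04]), 'wrist_force': array([-0.22638122,  0.06869354,  0.24510909]), 'ft_torque': array([ 0.02339586, -0.02676481, -0.00100871]), 'grip_force': 0.0, 'finger_gap': 0.08519433680452929} 0.0726
scene [1.14823059 0.59310099 0.874549  ] [[-0.73, 0.483, -0.484], [0.683, 0.534, -0.498], [0.018, -0.694, -0.719]] 494.36107793625894 314.1090802736071 203.9143406759165
top [0.46587598 0.01966671 0.8366667 ] [[-0.018, -0.988, 0.154], [-1.0, 0.019, 0.005], [-0.008, -0.154, -0.988]] 414.8435672122453 322.1181136358553 203.23564808241701
wrist [0.15934162 0.5568201  0.37289692] [[0.387, 0.889, 0.245], [0.922, -0.372, -0.104], [-0.002, 0.266, -0.964]] 303.7633479470618 316.05155018950614 199.61170940680378
```

View pics/top0.png

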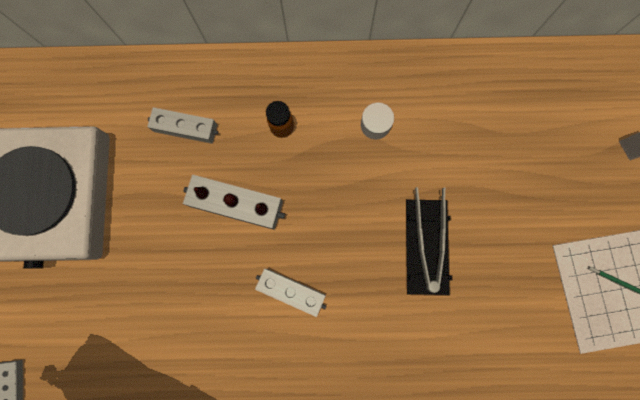

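View pics/scene0.png

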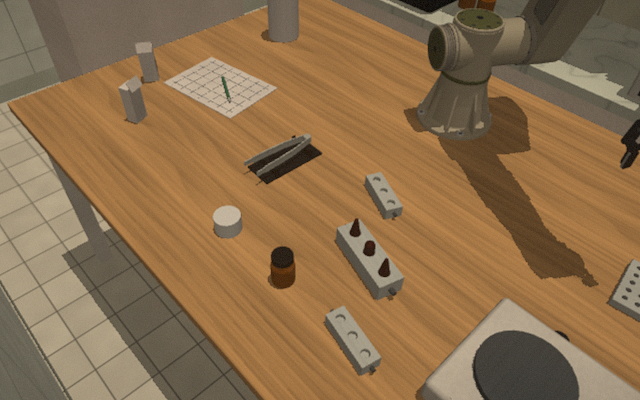

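Candidates for the ovule in the top view are (202,192), (231,200) and (261,209) on the large mould. In the scene view they are (355,228), (370,247) and (385,267). The middle one looks round-topped and the outer two pointed. The empty moulds at (182,124) and (290,292) are smaller decoys. The tongs lie at about (430,240), hinge at (434,287), tips towards the top.

```bash
cat > m.py <<'E'
from h import *
import pickle
D=pickle.load(open('d0.pkl','rb'))
s=D['scene']; cv2.imwrite('pics/crop.png',cv2.resize(s['frame'][205:305,320:420,::-1],(600,600),interpolation=cv2.INTER_CUBIC))
t=D['top']; P=cloud(t); Q=cloud(s)
hsv=cv2.cvtColor(t['frame'],cv2.COLOR_RGB2HSV)
# moulds: grey, above table
for nm,(x0,y0,x1,y1) in dict(big=(180,170,292,232),near=(250,262,332,322)).items():
    m=np.zeros((400,640),np.uint8); sl=np.s_[y0:y1,x0:x1]
    h=P[sl][...,2]; print(nm,'top z',np.nanpercentile(h[hsv[sl][...,1]<60],[20,50,80]).round(4))
    m[sl]=((hsv[sl][...,1]<70)&(hsv[sl][...,2]>90)).astype(np.uint8)
    m=cv2.morphologyEx(m,cv2.MORPH_CLOSE,np.ones((9,9)))
    m=cv2.morphologyEx(m,cv2.MORPH_OPEN,np.ones((7,7)))
    c=max(cv2.findContours(m,0,2)[0],key=cv2.contourArea)
    H=.045 if nm=='big' else np.nanmedian(h[hsv[sl][...,1]<60])
    w=np.array([ray(t,*p[0],H)[:2] for p in c],np.float32)
    r=cv2.minAreaRect(w); print(r); print(cv2.boxPoints(r).round(4).tolist())
# brown peaks, two views
for nm,d,C,(x0,y0,x1,y1) in (('top',t,P,(180,170,292,232)),('scene',s,Q,(330,210,410,300))):
    sl=np.s_[y0:y1,x0:x1]; f=d['frame'][sl].astype(int)
    m=((f.max(-1)<85)&(f[...,0]-f[...,1]>12)).astype(np.uint8)
    n,l,st,ce=cv2.connectedComponentsWithStats(m)
    for i in range(1,n):
        if st[i,4]>25:
            q=C[sl][l==i]; k=np.nanpercentile(q[:,2],99); hi=q[q[:,2]>k-.006]
            print(nm,(ce[i]+[x0,y0]).round(1),st[i],'zmax',k.round(4),hi.mean(0).round(4), 'ray.075',ray(d,*(ce[i]+[x0,y0]),.06).round(4))
# tongs
sl=np.s_[180:300,395:465]; h=P[sl]; sat=hsv[sl][...,1]; v=hsv[sl][...,2]
m=((h[...,2]>.03)&(v>70)&(sat<90)).astype(np.uint8)
n,l,st,ce=cv2.connectedComponentsWithStats(m); print(st.tolist())
k=1+st[1:,4].argmax()
for y in range(0,120,8):
    xs=np.where(m[y])[0]
    if len(xs): a,b=xs[0],xs[-1]; print(y+180,a+395,b+395,[ray(t,x+395,y+180,.046)[:2].round(4).tolist() for x in (a,b)],h[y,xs,2].round(3).tolist())
# rest: black
m=np.zeros((400,640),np.uint8); m[190:305,395:465]=(hsv[190:305,395:465,2]<50)
m=cv2.morphologyEx(m,cv2.MORPH_CLOSE,np.ones((15,15)))
m=cv2.morphologyEx(m,cv2.MORPH_OPEN,np.ones((11,11)))
c=max(cv2.findContours(m,0,2)[0],key=cv2.contourArea)
print(cv2.minAreaRect(np.array([ray(t,*p[0],.006)[:2] for p in c],np.float32)))
cv2.imwrite('pics/tongs.png',cv2.resize(t['frame'][175:305,390:470,::-1],None,fx=4.5,fy=4.5,interpolation=cv2.INTER_CUBIC))
E
python3 m.py
```

```text
big top z [0.0435 0.0449 0.0461]
((0.5970783233642578, 0.19964909553527832), (0.181491419672966, 0.060907281935214996), 73.73074340820312)
[[0.5424000024795532, 0.12110000103712082], [0.6008999943733215, 0.10400000214576721], [0.6517000198364258, 0.2782000005245209], [0.5932999849319458, 0.2953000068664551]]
near top z [0.029  0.0314 0.0327]
((0.4220462441444397, 0.08766694366931915), (0.1303051859140396, 0.044167980551719666), 65.90776824951172)
[[0.37529999017715454, 0.03720000013709068], [0.4156000018119812, 0.019200000911951065], [0.46880000829696655, 0.13809999823570251], [0.4284999966621399, 0.15620000660419464]]
top [200.3 192. ] [14 17 13 12 82] zmax 0.0896 [0.6133 0.2555 0.0872] ray.075 [0.6129 0.2555 0.06  ]
top [229.5 199.5] [ 44  24  13  13 118] zmax 0.0761 [0.5968 0.198  0.0728] ray.075 [0.5974 0.1994 0.06  ]
top [260.3 208.4] [76 34 11 11 77] zmax 0.0896 [0.5802 0.141  0.0873] ray.075 [0.5792 0.1408 0.06  ]
scene [354.9 228.8] [ 20   9  10  18 125] zmax 0.0859 [0.5836 0.1425 0.0843] ray.075 [0.5858 0.1441 0.06  ]
scene [369.1 248.1] [ 34  31  11  15 135] zmax 0.0761 [0.
[... 950 characters left out ...]
 0.043]
252 421 444 [[0.4921, -0.1616], [0.4913, -0.205]] [0.038, 0.046, 0.045, 0.043, 0.049, 0.047]
260 423 443 [[0.477, -0.1645], [0.4764, -0.2022]] [0.04, 0.049, 0.047, 0.04, 0.047, 0.046]
268 424 442 [[0.4621, -0.1656], [0.4615, -0.1994]] [0.034, 0.043, 0.046, 0.042, 0.046, 0.047]
276 426 440 [[0.4473, -0.1685], [0.4468, -0.1947]] [0.04, 0.046, 0.045, 0.039, 0.043, 0.046]
284 428 439 [[0.4325, -0.1714], [0.4321, -0.1919]] [0.04, 0.046, 0.047, 0.046, 0.045, 0.048, 0.047, 0.045, 0.045, 0.044, 0.047, 0.047]
292 433 436 [[0.4177, -0.1799], [0.4176, -0.1855]] [0.045, 0.045, 0.044, 0.042]
((0.505186915397644, -0.18298575282096863), (0.08271514624357224, 0.18668431043624878), 87.56390380859375)
```

View pics/crop.png

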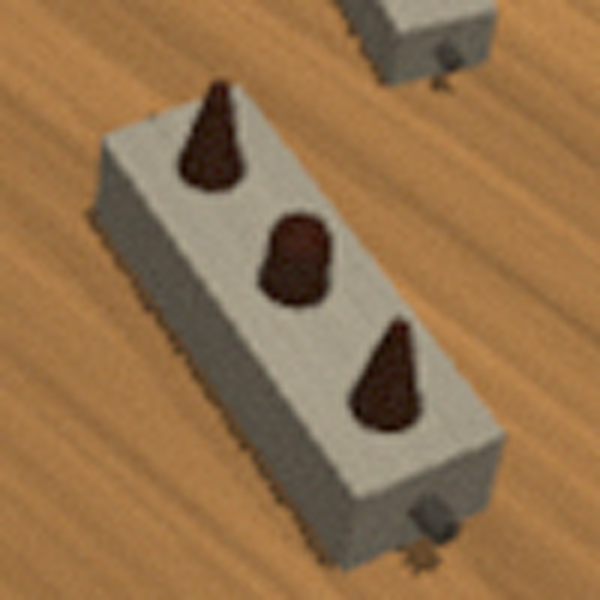

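View pics/tongs.png

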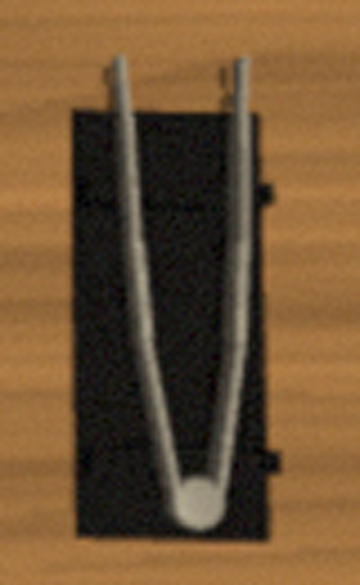

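The crop confirms it: the middle moulding, centred at (297,258) in the crop, is round-topped, and the other two are pointed. Depth agrees, with tops at 76 mm against about 89 mm, on the 45 mm high, 181×61 mm mould. The tongs run almost along world x: hinge near (0.428,-0.182), tip ends near (0.616,-0.186). I'll move above their grip point now.

```bash
python3 -m handwheel '{"deltas": [[1,-0.75,-0.75,0,0],[1,-0.75,-0.75,0,0],[1,-0.75,-0.75,0,0],[1,-0.75,-0.75,0,0],[1,-0.75,-0.75,0,0],[1,-0.75,-0.75,0,0],[1,-0.75,-0.75,0,0],[1,-0.75,-0.75,0,0],[1,-0.75,-0.75,0,0],[1,-0.75,-0.75,0,0],[1,-0.75,-0.75,0,0],[1,-0.75,-0.75,0,0],[1,-0.75,-0.75,0,0],[1,-0.75,-0.75,0,0],[1,-0.75,-0.75,0,0],[1,-0.75,-0.75,0,0],[1,-0.75,-0.75,0,0],[1,-0.75,-0.75,0,-1],[1,0,0,0.5,-1],[1,0,0,0,-0.1]]}'
cat >> h.py <<'E'
def go(x,y,z,yaw):
    "tool-axis shift in units and roll to bring TCP to x,y,z with tool -x along yaw (deg)"
    s=status.get_state(); q=np.array(s['orientation']); M=R.from_quat(q[[1,2,3,0]]).as_matrix()
    cur=np.degrees(np.arctan2(-M[1,0],-M[0,0])); d=M.T@(np.array([x,y,z])-s['tcp_pos'])/.04
    print('t',s['clock'],'tcp',s['tcp_pos'].round(4),'yaw',cur.round(2),'tilt',M[:,2].round(3),'shift',d.round(2),'roll',round((cur-yaw)/10,2),'gap',s['finger_gap'],'grip',s['grip_force'],'F',s['wrist_force'].round(1))
E
python3 - <<'E'
from h import *
go(.514,-.184,.09,-1.5)
w=cam('wrist'); P=cloud(w); cv2.imwrite('pics/w1.png',w['frame'][...,::-1])
hsv=cv2.cvtColor(w['frame'],cv2.COLOR_RGB2HSV)
m=(P[...,2]>.038)&(P[...,2]<.06)&(hsv[...,1]<90)&(abs(P[...,1]+.184)<.05)&(P[...,0]>.38)&(P[...,0]<.65)
q=P[m]
for x in np.arange(.41,.63,.015):
    s=q[abs(q[:,0]-x)<.005]
    if len(s)>4: a,b=np.percentile(s[:,1],[2,98]); print(x.round(3),a.round(4),b.round(4),((a+b)/2).round(4),np.median(s[:,2]).round(4))
print(np.percentile(q[:,0],[.2,99.8]))
E
```

```text
clock: 2.65
tcp_pos: [0.5106, -0.1764, 0.282]
orientation: [-0.002, 0.016, 1.0, 0.001]
wrist_force: [0.9, 0.1, -0.7]
finger_gap: 0.0854
grip_force: 0.0
t 2.65 tcp [ 0.5106 -0.1764  0.282 ] yaw -1.84 tilt [-0.004  0.002 -1.   ] shift [-0.11 -0.2   4.8 ] roll -0.03 gap 0.08539512568207272 grip 0.0 F [ 0.9  0.1 -0.7]
0.425 -0.1919 -0.1725 -0.1822 0.0457
0.44 -0.1947 -0.1703 -0.1825 0.0455
0.455 -0.1983 -0.1686 -0.1835 0.0456
0.47 -0.2011 -0.1661 -0.1836 0.0455
0.485 -0.2041 -0.1644 -0.1842 0.0455
0.5 -0.2059 -0.1627 -0.1843 0.0457
0.515 -0.2079 -0.162 -0.1849 0.0456
0.53 -0.2086 -0.1613 -0.185 0.0458
0.545 -0.2095 -0.1616 -0.1855 0.0458
0.56 -0.2105 -0.1608 -0.1856 0.0457
0.575 -0.2113 -0.1611 -0.1862 0.0455
0.59 -0.2126 -0.1613 -0.187 0.0433
0.605 -0.2146 -0.1604 -0.1875 0.043
[0.41602095 0.61470553]
```

Wrist cloud: midline yaw is about -1.7°, grip point (0.513,-0.1848), top at 46 mm as it should be. Descending and closing to about 42 mm.

```bash
python3 -m handwheel '{"deltas": [[1,-0.08,-0.21,0.4,0],[1,0,0,0.7,0],[1,0,0,0.7,0],[1,0,0,0.7,0],[1,0,0,0.7,0],[1,0,0,0.6,0],[1,0,0,0.4,0],[1,0,0,0.3,0],[1,0,0,0.2,0],[1,0,0,0,0],[1,0,0,0,0]]}' 20; python3 -c "
from h import *
go(.513,-.1848,.09,-1.7)"
```

```text
clock: 4.08
tcp_pos: [0.515, -0.1851, 0.0965]
orientation: [0.001, 0.015, 1.0, -0.0]
wrist_force: [0.1, 0.5, -0.4]
finger_gap: 0.0855
grip_force: 0.0
t 4.075 tcp [ 0.515  -0.1851  0.0965] yaw -1.74 tilt [ 0.001 -0.001 -1.   ] shift [0.05 0.01 0.16] roll -0.0 gap 0.08550873902918292 grip 0.0 F [ 0.1  0.5 -0.4]
```

```bash
python3 -m handwheel '{"deltas": [[1,0.05,0,0.18,0],[0.3,0,0,0,0],[0.1,0,0,0,0],[0,0,0,0,0],[-0.02,0,0,0,0],[-0.02,0,0,0,0],[-0.02,0,0,0,0],[-0.02,0,0,0,0]]}' 20; python3 -c "
from h import *
go(.513,-.1848,.09,-1.7)"
```

```text
clock: 5.08
tcp_pos: [0.513, -0.185, 0.0893]
orientation: [0.001, 0.015, 1.0, -0.0]
wrist_force: [-1.5, 1.1, 4.8]
finger_gap: 0.0417
grip_force: 7.7
t 5.075 tcp [ 0.513  -0.185   0.0893] yaw -1.73 tilt [ 0.001 -0.001 -1.   ] shift [-0.    0.01 -0.02] roll -0.0 gap 0.04169655165810303 grip 7.675979573090217 F [-1.5  1.1  4.8]
```

Tongs gripped: gap 41.7 mm, 7.7 N. Lifting and checking.

```bash
python3 -m handwheel '{"deltas": [[-0.02,0,0,-0.2,0],[-0.02,0,0,-0.4,0],[-0.02,0,0,-0.6,0],[-0.02,0,0,-0.7,0],[-0.02,0,0,-0.7,0],[-0.02,0,0,-0.6,0],[-0.02,0,0,-0.3,0],[-0.02,0,0,0,0],[-0.02,0,0,0,0]]}'
cat > t.py <<'E'
from h import *
import sys
s=status.get_state(); g=s['tcp_pos']; q=np.array(s['orientation']); M=R.from_quat(q[[1,2,3,0]]).as_matrix()
go(*g,0)
def look(n,save=None):
    w=cam(n); P=cloud(w); hsv=cv2.cvtColor(w['frame'],cv2.COLOR_RGB2HSV)
    if save: cv2.imwrite(f'pics/{save}.png',w['frame'][...,::-1])
    L=(P-g)@M; L=L*[-1,1,1]   # ahead, closing, down from TCP
    m=(L[...,2]>.03)&(L[...,2]<.075)&(hsv[...,1]<90)&(abs(L[...,1])<.05)&(abs(L[...,0])<.15)
    q=L[m]; print(n,m.sum())
    for x in list(np.arange(-.09,.105,.02)):
        k=q[abs(q[:,0]-x)<.004]
        if len(k)>4: a,b=np.percentile(k[:,1],[2,98]); print('ahead %.3f'%x,'side',a.round(4),b.round(4),'mid %.4f'%((a+b)/2),'width %.4f'%(b-a),'top %.4f'%np.median(k[:,2]))
    print('ends',np.percentile(q[:,0],[.3,99.7]).round(4))
look('wrist',sys.argv[1]); look('top')
E
python3 t.py w2
```

```text
clock: 6.2
tcp_pos: [0.5121, -0.1846, 0.2278]
orientation: [-0.001, 0.015, 1.0, 0.0]
wrist_force: [0.1, 0.6, -0.9]
finger_gap: 0.0422
grip_force: 6.1
t 6.2 tcp [ 0.5121 -0.1846  0.2278] yaw -1.74 tilt [-0.001  0.001 -1.   ] shift [0. 0. 0.] roll -0.17 gap 0.042243301477017416 grip 6.128404273185879 F [ 0.1  0.6 -0.9]
wrist 10904
ahead -0.090 side -0.0094 0.0097 mid 0.0001 width 0.0191 top 0.0443
ahead -0.070 side -0.012 0.0126 mid 0.0003 width 0.0246 top 0.0445
ahead -0.050 side -0.0148 0.0158 mid 0.0005 width 0.0306 top 0.0443
ahead -0.030 side -0.0175 0.0185 mid 0.0005 width 0.0360 top 0.0442
ahead -0.010 side -0.0295 0.028 mid -0.0007 width 0.0575 top 0.0441
ahead 0.010 side -0.0206 0.0223 mid 0.0009 width 0.0429 top 0.0439
ahead 0.030 side -0.0179 0.02 mid 0.0010 width 0.0379 top 0.0554
ends [-0.0964  0.0321]
top 984
ahead -0.090 side -0.0078 0.0105 mid 0.0013 width 0.0183 top 0.0447
ahead -0.070 side -0.01 0.0129 mid 0.0014 width 0.0229 top 0.0506
ahead -0.050 side -0.0131 0.0157 mid 0.0013 width 0.0288 top 0.0505
ahead -0.030 side -0.0155 0.0188 mid 0.0017 width 0.0344 top 0.0499
ahead -0.010 side 0.0204 0.033 mid 0.0267 width 0.0125 top 0.0609
ahead 0.030 side 0.0207 0.023 mid 0.0218 width 0.0023 top 0.0487
ahead 0.050 side -0.0198 0.0233 mid 0.0017 width 0.0431 top 0.0489
ahead 0.070 side -0.0188 0.0236 mid 0.0024 width 0.0424 top 0.0495
ahead 0.090 side -0.0193 0.0244 mid 0.0026 width 0.0438 top 0.0499
ends [-0.0942  0.1036]
```

View pics/w2.png

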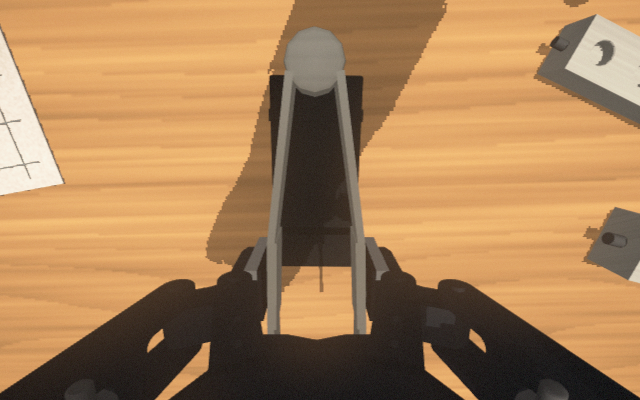

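The wrist view shows the tongs symmetric between the fingers, with the hinge at (315,60) and both arms level, free of the rest. Now carrying them to the mould at this height and turning in line with its own x.

```bash
python3 -m handwheel '{"deltas": [[-0.02,0,0.3,0,0],[-0.02,0.02,0.8,0,0],[-0.02,0.02,0.8,0,0],[-0.02,0.02,0.8,0,0],[-0.02,0.02,0.8,0,0],[-0.02,0.02,0.8,0,0],[-0.02,0.02,0.8,0,0],[-0.02,0.02,0.8,0,0],[-0.02,0.02,0.8,0,0],[-0.02,0.02,0.8,0,0],[-0.02,0.02,0.8,0,0],[-0.02,0.02,0.8,0,0],[-0.02,0.02,0.8,0,0],[-0.02,0,0.3,0,0],[-0.02,0,0,0,0.5],[-0.02,0,0,0,0.5],[-0.02,0,0,0,0.45],[-0.02,0,0,0,0],[-0.02,0,0,0,0]]}'
cat > v.py <<'E'
from h import *
import sys
go(float(sys.argv[2]),float(sys.argv[3]),float(sys.argv[4]),-16.2)
for n in ('top','scene'):
    w=cam(n); sl=np.s_[150:270,160:320] if n=='top' else np.s_[190:310,290:450]
    cv2.imwrite(f'pics/{sys.argv[1]}{n}.png',cv2.resize(w['frame'][sl][...,::-1],None,fx=5,fy=5,interpolation=cv2.INTER_CUBIC))
E
python3 v.py a .5141 .2222 .122; python3 t.py w3
```

```text
clock: 8.68
tcp_pos: [0.5151, 0.2231, 0.2286]
orientation: [-0.0, 0.141, 0.99, -0.0]
wrist_force: [0.2, 0.1, -0.5]
finger_gap: 0.0417
grip_force: 6.1
t 8.675 tcp [0.5151 0.2231 0.2286] yaw -16.18 tilt [-0. -0. -1.] shift [ 0.02 -0.03  2.66] roll 0.0 gap 0.041719860016910915 grip 6.129491535248235 F [ 0.2  0.1 -0.5]
t 8.775 tcp [0.5152 0.2231 0.2286] yaw -16.2 tilt [-0. -0. -1.] shift [0. 0. 0.] roll -1.62 gap 0.042038489897967574 grip 6.12916964746546 F [-0.1  0.  -0.3]
wrist 11978
ahead -0.090 side -0.0097 0.0095 mid -0.0001 width 0.0191 top 0.0442
ahead -0.070 side -0.0122 0.0124 mid 0.0001 width 0.0246 top 0.0444
ahead -0.050 side -0.015 0.0153 mid 0.0002 width 0.0303 top 0.0442
ahead -0.030 side -0.0178 0.0185 mid 0.0003 width 0.0363 top 0.0443
ahead -0.010 side -0.0325 0.0341 mid 0.0008 width 0.0666 top 0.0439
ahead 0.010 side -0.0211 0.0223 mid 0.0006 width 0.0434 top 0.0437
ahead 0.030 side -0.0181 0.0197 mid 0.0008 width 0.0379 top 0.0567
ends [-0.0965  0.0317]
top 965
ahead -0.090 side -0.0106 0.008 mid -0.0013 width 0.0186 top 0.0446
ahead -0.070 side -0.0127 0.0118 mid -0.0004 width 0.0245 top 0.0469
ahead -0.050 side -0.0157 0.0148 mid -0.0004 width 0.0304 top 0.0461
ahead -0.030 side -0.0185 -0.0151 mid -0.0168 width 0.0034 top 0.0447
ahead 0.030 side -0.0215 -0.0183 mid -0.0199 width 0.0032 top 0.0461
ahead 0.050 side -0.0215 0.0222 mid 0.0004 width 0.0437 top 0.0486
ahead 0.070 side -0.0215 0.0228 mid 0.0007 width 0.0443 top 0.0477
ahead 0.090 side -0.0219 0.0234 mid 0.0008 width 0.0453 top 0.0488
ends [-0.0945  0.1028]
```

View pics/atop.png

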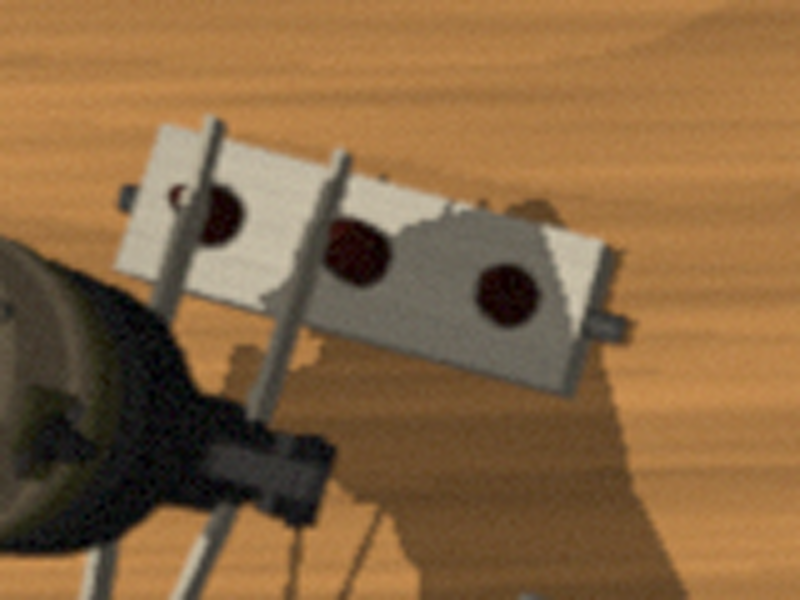

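The tongs (tip ends at (215,125) and (342,155) in the crop) look shifted left, which is parallax from their 174 mm height. By the numbers they are within about 1 mm of centred on the ovule, at (357,250). Lowering to just above the dome and checking again.

```bash
python3 -m handwheel '{"deltas": [[-0.02,0.02,0,0.2,0],[-0.02,0,0,0.4,0],[-0.02,0,0,0.5,0],[-0.02,0,0,0.5,0],[-0.02,0,0,0.4,0],[-0.02,0,0,0.15,0],[-0.02,0,0,0,0],[-0.02,0,0,0,0]]}'
cat > c.py <<'E'
from h import *
# midline offsets of the ovule between the arms, in the plane frame of the tool
s=status.get_state(); g=s['tcp_pos']; q=np.array(s['orientation']); M=R.from_quat(q[[1,2,3,0]]).as_matrix()
w=cam('top'); hsv=cv2.cvtColor(w['frame'],cv2.COLOR_RGB2HSV); f=w['frame'].astype(int)
P=cloud(w); L=(P-g)@M*[-1,1,1]
m=(P[...,2]>.055)&(hsv[...,1]<90)&(abs(L[...,1])<.045)&(L[...,0]>.05)&(L[...,0]<.12)
v,u=np.where(m); X=np.array([ray(w,a,b,g[2]-.044) for a,b in zip(u,v)]); X=(X-g)@M*[-1,1,1]
for x in (.06,.07,.08,.09,.1):
    k=X[abs(X[:,0]-x)<.004]; a,b=k[k[:,1]<0,1],k[k[:,1]>0,1]; print('arms',x,a.mean().round(4),b.mean().round(4),'mid',((a.mean()+b.mean())/2).round(4))
print('end',X[:,0].max().round(4))
b=((f.max(-1)<85)&(f[...,0]-f[...,1]>12)).astype(np.uint8); n,l,st,ce=cv2.connectedComponentsWithStats(b)
for i in range(1,n):
    if 25<st[i,4]<250 and 180<ce[i][0]<290 and 170<ce[i][1]<232:
        p=ray(w,*ce[i],.066); print('brown',ce[i].round(1),st[i,4],p.round(4),'in tool',((p-g)@M*[-1,1,1]).round(4))
E
python3 c.py; python3 v.py b .514 .2222 .112
```

```text
clock: 9.88
tcp_pos: [0.5151, 0.2237, 0.1434]
orientation: [0.001, 0.141, 0.99, 0.0]
wrist_force: [0.0, 1.1, -0.8]
finger_gap: 0.0419
grip_force: 6.1
arms 0.06 -0.022 0.0186 mid -0.0017
arms 0.07 -0.0198 0.0222 mid 0.0012
arms 0.08 -0.02 0.1027 mid 0.0413
arms 0.09 -0.0198 0.0871 mid 0.0337
arms 0.1 -0.0226 0.0738 mid 0.0256
end 0.1314
brown [200.6 192. ] 101 [0.6117 0.2532 0.066 ] in tool [0.0844 0.0553 0.0775]
brown [228.4 198.7] 90 [0.5979 0.2001 0.066 ] in tool [0.086  0.0005 0.0775]
brown [260.7 208.4] 88 [0.5783 0.1391 0.066 ] in tool [ 0.0842 -0.0635  0.0774]
t 9.925 tcp [0.5151 0.2237 0.1435] yaw -16.23 tilt [ 0.002  0.001 -1.   ] shift [ 0.02 -0.04  0.79] roll -0.0 gap 0.042107697851072504 grip 6.130400465335697 F [ 0.   0.5 -1.4]
```

View pics/btop.png

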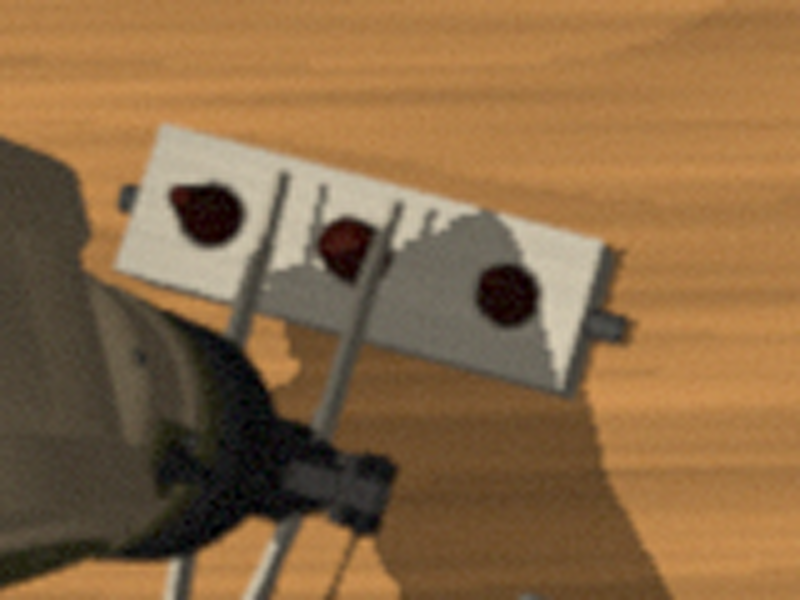

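View pics/bscene.png

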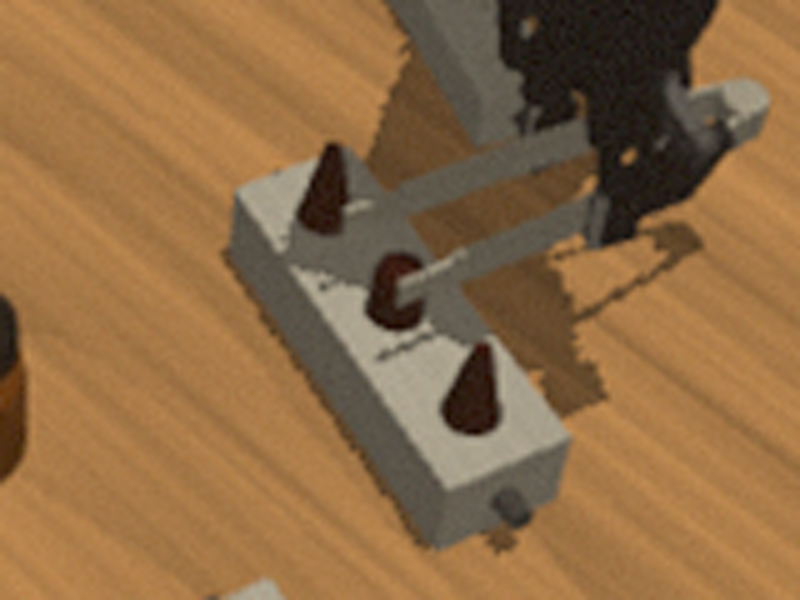

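The top crop shows the arms at tip ends (284,174) and (399,205), straddling the ovule, with parallax still in the view. The scene crop shows both arms above the mould with the torpedoes outside them. Now the numbers for the midline.

Run:
```python
from h import *
s=status.get_state(); g=s['tcp_pos']; q=np.array(s['orientation']); M=R.from_quat(q[[1,2,3,0]]).as_matrix()
w=cam('top'); T=lambda p:((np.array(p)-g)@M*[-1,1,1]).round(4)
for nm,a in (('L',(216.8,185.5)),('R',(239.8,191.7))): print(nm,T(ray(w,*a,g[2]-.047)))
for nm,a in (('Lmid',(160+262/5,150+255/5)),('Rmid',(160+378/5,150+275/5))): print(nm,T(ray(w,*a,g[2]-.044)))
print('mould c',T([.5971,.1996,.05]),'ovule',T([.598,.1998,.05]))
# ovule dome apex from scene/top clouds, fresh
P=cloud(cam('scene')); f=cam('scene')['frame'].astype(int); b=(f.max(-1)<85)&(f[...,0]-f[...,1]>12)
m=b&(np.linalg.norm(P[...,:2]-[.598,.2],axis=-1)<.02)&(P[...,2]>.07); print('scene dome',P[m].mean(0),m.sum())
```

```text
L [0.1009 0.02   0.0471]
R [ 0.1008 -0.0239  0.0471]
Lmid [0.0712 0.0182 0.0441]
Rmid [ 0.0752 -0.0245  0.0441]
mould c [ 0.0854 -0.0002  0.0936] ovule [0.0863 0.0002 0.0936]
scene dome [0.59997266 0.19845919 0.07276141] 25
```

Midline agrees within about 1 mm. Lower around the ovule.

```bash
python3 -m handwheel '{"deltas": [[-0.02,0.02,0,0.2,0],[-0.02,0,0,0.25,0],[-0.02,0,0,0.2,0],[-0.02,0,0,0.1,0],[-0.02,0,0,0,0],[-0.02,0,0,0,0],[-0.02,0,0,0,0]]}'; python3 v.py d .514 .2222 .1135
```

```text
clock: 11.05
tcp_pos: [0.514, 0.2238, 0.1131]
orientation: [0.0, 0.141, 0.99, 0.0]
wrist_force: [0.1, 0.2, -1.7]
finger_gap: 0.0417
grip_force: 6.1
t 11.05 tcp [0.514  0.2238 0.1131] yaw -16.24 tilt [ 0.001  0.    -1.   ] shift [-0.01 -0.04 -0.01] roll -0.0 gap 0.04165458889534008 grip 6.129835114697926 F [ 0.1  0.2 -1.7]
```

View pics/dtop.png

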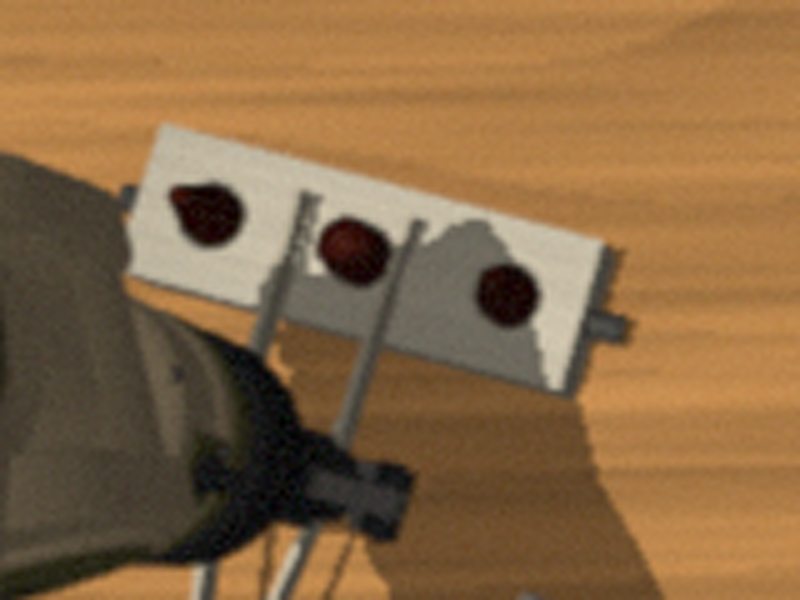

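View pics/dscene.png

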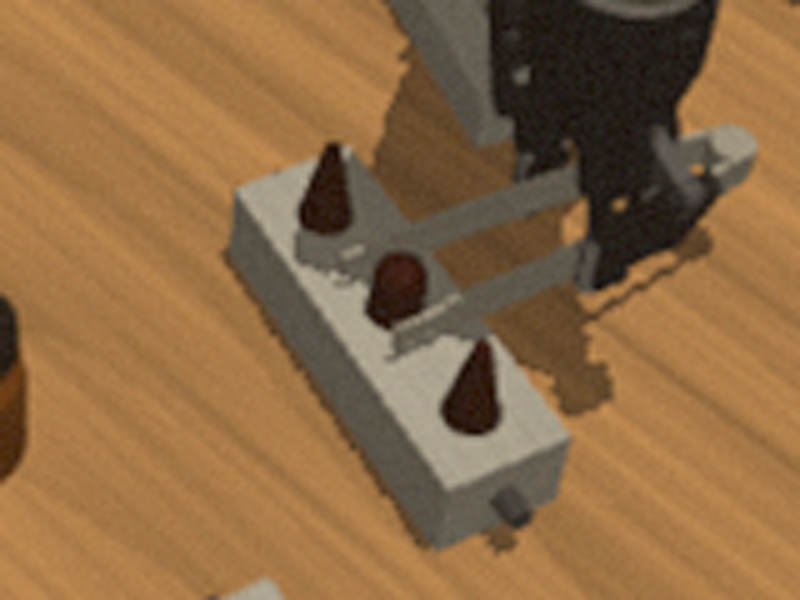

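Both views show the arms on either side of the ovule: (300,235) and (405,265) around (355,250) in the top crop, clear of the torpedoes and of the mould. The midpoint sits about 1 mm too far towards +side, so I'll shift that and close gently.

```bash
python3 -m handwheel '{"deltas": [[-0.02,0,-0.03,0,0],[-0.08,0,0,0,0],[-0.13,0,0,0,0],[-0.17,0,0,0,0],[-0.17,0,0,0,0],[-0.17,0,0,0,0]]}' 20; python3 -m handwheel '{"deltas": [[-0.2,0,0,0,0],[-0.2,0,0,0,0],[-0.25,0,0,0,0],[-0.25,0,0,0,0],[-0.25,0,0,0,0]]}' 22;python3 v.py e .514 .2222 .1135
```

```text
clock: 11.9
tcp_pos: [0.5134, 0.2226, 0.1127]
orientation: [0.0, 0.141, 0.99, 0.0]
wrist_force: [-0.5, -0.7, -0.9]
finger_gap: 0.0357
grip_force: 7.2
clock: 12.52
tcp_pos: [0.5135, 0.2226, 0.1128]
orientation: [0.0, 0.141, 0.99, 0.0]
wrist_force: [0.5, 0.3, -0.6]
finger_gap: 0.0336
grip_force: 22.8
t 12.525 tcp [0.5135 0.2226 0.1128] yaw -16.23 tilt [ 0.  0. -1.] shift [-0.02 -0.01 -0.02] roll -0.0 gap 0.033631251039569134 grip 22.826765477657318 F [ 0.5  0.3 -0.6]
```

Closed on the ovule: gap 33.6 mm, 22.8 N, no side load. Now lifting straight up 100 mm.

```bash
python3 -m handwheel '{"deltas": [[-0.25,0,0,-0.05,0],[-0.25,0,0,-0.1,0],[-0.25,0,0,-0.15,0],[-0.25,0,0,-0.2,0],[-0.25,0,0,-0.25,0],[-0.25,0,0,-0.25,0],[-0.25,0,0,-0.25,0],[-0.25,0,0,-0.25,0],[-0.25,0,0,-0.25,0],[-0.25,0,0,-0.25,0],[-0.25,0,0,-0.2,0],[-0.25,0,0,-0.15,0],[-0.25,0,0,-0.1,0],[-0.25,0,0,-0.05,0],[-0.25,0,0,0,0],[-0.25,0,0,0,0],[-0.25,0,0,0,0],[-0.25,0,0,0,0]]}'; python3 v.py f .514 .2222 .2135
python3 - <<'E'
from h import *
w=cam('scene'); P=cloud(w); f=w['frame'].astype(int); b=(f.max(-1)<85)&(f[...,0]-f[...,1]>12)&(np.linalg.norm(P[...,:2]-[.598,.2],axis=-1)<.03)
print(b.sum(),np.percentile(P[b][:,2],[2,98]),P[b].mean(0))
E
```

```text
clock: 14.88
tcp_pos: [0.5134, 0.2226, 0.2126]
orientation: [-0.0, 0.141, 0.99, -0.0]
wrist_force: [0.3, -0.5, -1.3]
finger_gap: 0.0332
grip_force: 22.8
t 14.875 tcp [0.5134 0.2226 0.2126] yaw -16.23 tilt [-0.  0. -1.] shift [-0.02 -0.   -0.02] roll -0.0 gap 0.03320742015345168 grip 22.788214087486267 F [ 0.3 -0.5 -1.3]
144 [0.13313751 0.17377372] [0.60310956 0.20152788 0.15898888]
```

View pics/fscene.png

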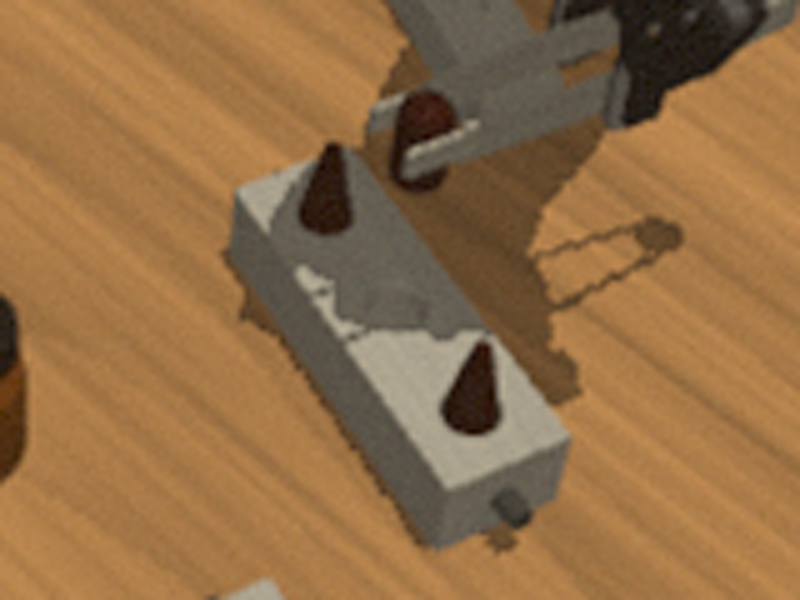

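The ovule hangs upright between the tips at (425,140), about 100 mm above its seat with its underside near z = 0.131. The torpedoes stand untouched at (328,190) and (472,390).

```bash
python3 -c "
from workcell import hand_in
print(hand_in())"
```

```text
the job is handed in; nothing more can be done
None
```

I handed the job in at about 15 s on the robot's clock: the ovule was held about 100 mm above its seat in the closed tongs, and the torpedoes and jars were left where they stood. The hand-in returned no verdict.

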